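# Turn the dried beaker mouth-up on the cork mat

### The arm

A 7-joint arm with a two-finger parallel gripper is mounted at the origin on the work surface. World frame = base frame: x ahead of the robot, y to its left, z up, the work surface at z = 0. Lengths are in m, angles in rad, forces in N, time in s.
With the tool pointing down it reaches from about 0.4 to 0.9 m from the base axis. Payload 5.6 kg.
Tool frame: the origin (TCP) lies midway between the tips of the shut fingers; the grasp point (between the pads) lies robot.hold_point_z behind it (robot.hold_point_z is the distance from the TCP to the grasp point, in m); z points along the fingers, y is the line along which they close (so a half turn about z gives the same grasp; the last joint's range is limited). The gripper opens to 92 mm and grips with 3 to 60 N. Pads are 20 mm wide; open, the fingers measure 128 mm over their backs; the gripper's body (75 mm by 189 mm) begins 69 mm behind the grasp point.
Start: joints at [1.209, 0.468, -0.012, 1.603, 0.006, 1.071, -0.056], TCP at [0.204, -0.617, 0.215] pointing down, gripper open.
Joint ranges: [-2.53, 2.53], [-0.31, 2.02], [-1.57, 1.55], [0.28, 2.44], [-1.29, 4.43], [0.15, 1.84], [-2.92, 2.92]. Speed limits (rad/s): [2.57, 2.57, 3.14, 3.14, 3.14, 3.14, 3.14].

### API

Orientations are given as a unit quaternion [w, x, y, z].
In Python, from plant import sensors, vision, workorder, robot gives the robot as it stands.
- The arm moves only by the tool play_rows, never from a script. Its argument "rows" is a list that holds one entry, the list of rows, each a list of 7 numbers: the shift along the tool's x, y, z in m, then the turn, a rotation vector about the tool's x, y, z in rad, then the opening, from 0 (shut) to 1 (fully open). In form: [[[tx, ty, tz, ax, ay, az, grip], ...]]. A call has 1 to 5 rows; each row shifts and turns the commanded pose from where the row before left it, along the tool's axes as they then stand; what a row does not reach is not made up. A row lasts 1/8 s, in which the tool goes at most 62.5 mm and 10.7 degrees, less where a joint would pass 70% of its speed; a pose out of reach is approached as far as the arm can. A call with a gripper value outside its range is refused whole. The fingers move at their own pace and stop on an object; "grip_force" is the grip in N (left out, the last holds). Time passes only in rows, so rows that do not move let the fingers close. It gives the time, the measured TCP pose, the force, the opening and the grip force at its end, in the units of the state.
- sensors.read_state(): the state, without advancing time (a new reading comes with each control period).
- vision.get_image(name): name is "scene" or "top" or "wrist"; returns a dict with "img" (400x640x3 uint8, red, green, blue), "range_z" (400x640 float32, m along the optical axis (not along the pixel's ray), 0 where there is no reading), "K" (3x3 intrinsics, pixels), "eye" and "attitude" of the camera in the world; the wrist camera has in their place "hand_eye" (4x4, takes a point from camera to tool coordinates, whose origin is the TCP and whose axes are the flange's). Camera axes: x right, y down, z forward; pixel columns grow to the right and rows downward; lengths in m; the calibration is good to about 2 mm. The wrist camera is an equidistant fisheye: a pixel r from the principal point sees the ray r / f radians off the axis. A picture is of the moment at which its call begins: read the wrist's pose just before it.
- workorder.hand_in(): hands the job in; it is judged then, once.
The state is a dict: "time_s": time; "joint_positions": joint angles; "dq": joint speeds; "joint_torque": joint torques, N m; "ee_pos": TCP position; "tcp_rot": TCP orientation; "ft_force": force on the tool from outside, world axes, zero at the start; "torque": the same for the moment, N m; "gripper_width": finger opening in m; "grip_force": force on a finger pad.
Only numpy, scipy, OpenCV 4.12 (cv2) and the standard library are available. Lean on these libraries where they do the work, as an engineer would, in place of code of your own. Each camera call takes 0.05 s, during which the arm holds its last target. There are 200 camera calls.

### The job

The brass beaker has been rinsed and is drying upside down on one of the two posts of the drying stand. Lift it up off its post, turn it over and stand it mouth-up inside the green ring in the middle of the cork mat, ready to hold tools. Do not drop it, leave the white jar on its own post and leave everything else where it is.

Things in the scene. Friction and masses are not known exactly. Their poses are not given: they have to be found in the camera images.
- beaker: Brass beaker, a straight-sided octagonal cup 54 mm across the flats, 70 mm high, walls 3 mm, base 5 mm thick, about 0.17 kg, with a 10 mm copper band round the rim. Origin: centre of the underside of its base; z points from base to mouth (down at the start); its eight flats face its +x axis and every 45 degrees from it. It lies steadily on any flat.
- beaker_rim (a point): Centre of the beaker's mouth, 70 mm along its z axis from the base.
- beaker_mid (a point): Middle of the beaker, on its axis, halfway up (35 mm from the base).
- stand: Drying stand, fixed: dark wooden foot 110 (x) by 250 (y) by 15 mm, two 12 mm steel posts at y = -75 and +75 mm, tops 105 mm above the bench, each with a white head 28 mm wide, 6 mm thick. A vessel hangs upside down, its inner floor resting on the head: the beaker's rim starts 40 mm and its base 110 mm above the bench. Origin under the middle of the foot, z up.
- post_a (a point): Top of the post at the stand's y = -75 mm. Either post may carry the beaker.
- post_b (a point): Top of the post at the stand's y = +75 mm.
- mat: The cork mat, fixed flat on the bench, 200 by 200 mm, 4 mm thick, with a thin green ring painted round its middle (120 mm outside, 110 mm inside diameter). Origin under its middle, z up.
- mat_top (a point): Centre of the mat's top surface, 4 mm above the bench: the middle of the green ring.
- jar: Bystander: round white ceramic cup, 62 mm wide at the rim, 75 mm high, upside down on the other post. Origin at the centre of its base (upper end), 110 mm above the bench.
- dish: Bystander: yellow dish, 90 mm wide, 16 mm high. Origin under its centre.
- block: Bystander: steel bench block 60 x 60 x 22 mm. Origin under its centre.
- scriber: Bystander: red scriber lying flat, 100 mm long handle, 9 mm thick, plus a 30 mm needle. Origin at the butt end, the tool runs along its +x.
- waxjar: Bystander: small amber jar with a brass cap, 52 mm wide, 50 mm high. Origin under its centre.
There are look-alikes about, which are no part of the job. What is shaped like the beaker but blue or red is not meant.

How it is judged:
By the outcome, as a careful person would: the job done as asked, in the order asked, and still so for the second after the job is handed in, with the robot touching nothing.
It also fails if it takes over 54 s, if anything falls off the work surface, if the arm or the gripper's body presses on something with over 40 N, if the wrist force passes 120 N, or if a joint passes its speed limit or range.

## Working session

There is one attempt and no reset: what is moved stays moved. The work goes in short steps, Python scripts to look and compute and a tool call to move; the robot and the scene stay as the last step left them, time stands still between calls to the robot, and variables do not carry over. Pictures are saved under pics/ and viewed, at most 10 in all, crops included, and the job is handed in when it is done.

Besides the shell and the picture viewer there is one more tool, called after "Emit:" as a command line: name --argument value ..., lists and objects as JSON in quotes. play_rows: Moves the arm, as the interface text tells. Its arguments: {"type":"object","properties":{"rows":{"type":"array"},"grip_force":{"type":"number"}},"required":["rows"]}

```bash
ls; mkdir -p pics
cat > h.py <<'E'
import numpy as np, cv2
from plant import sensors, vision, workorder, robot
from scipy.spatial.transform import Rotation as R
def grab(n,name):
    d=vision.get_image(n); cv2.imwrite(f'pics/{name}.png',d['img'][:,:,::-1]); np.savez(f'{name}.npz',**{k:v for k,v in d.items()}); return d
def rot(a):
    a=np.array(a); return a if a.shape==(3,3) else R.from_quat(np.r_[a[1:],a[0]]).as_matrix()
def cloud(d):
    v,u=np.mgrid[:400,:640]; K=d['K']; z=d['range_z']
    P=np.stack([(u-K[0,2])/K[0,0]*z,(v-K[1,2])/K[1,1]*z,z],-1)
    return P@rot(d['attitude']).T+d['eye']
E
python3 - <<'E'
from h import *
s=sensors.read_state(); print({k:np.round(v,3) for k,v in s.items()}, robot.hold_point_z,[x for x in dir(robot) if x[0]!='_'])
for n in('scene','top'):
    d=grab(n,n); print(n,d['K'].tolist(),d['eye'],d['attitude'])
E
```

```text
pics
{'time_s': np.float64(0.0), 'joint_positions': array([ 1.209,  0.468, -0.012,  1.604,  0.006,  1.071, -0.056]), 'dq': array([ 0.001,  0.001,  0.001, -0.   ,  0.001, -0.001,  0.   ]), 'joint_torque': array([ 0.0000e+00, -5.2057e+01, -1.2000e-02, -2.4375e+01, -5.7000e-02,
        1.7000e-02,  0.0000e+00]), 'ee_pos': array([ 0.203, -0.617,  0.214]), 'tcp_rot': array([-0.001,  0.987,  0.159, -0.   ]), 'ft_force': array([-0.227,  0.396, -0.164]), 'torque': array([-0.012, -0.022, -0.067]), 'grip_force': np.float64(0.0), 'gripper_width': np.float64(0.092)} 0.0187 ['Unreachable', 'hold_point_z']
scene [[408.1230682023637, 0.0, 322.5256747578216], [0.0, 408.1230682023637, 196.92153233740308], [0.0, 0.0, 1.0]] [ 0.84375536 -0.52489318  0.96029695] [-0.2744513   0.92520045  0.2506525  -0.07651106]
top [[498.6852061477118, 0.0, 314.21972833984404], [0.0, 498.6852061477118, 201.11085155846212], [0.0, 0.0, 1.0]] [ 0.44639307 -0.0519503   1.64168808] [ 0.02941064 -0.69822291  0.71491538 -0.02271092]
```

View pics/scene.png

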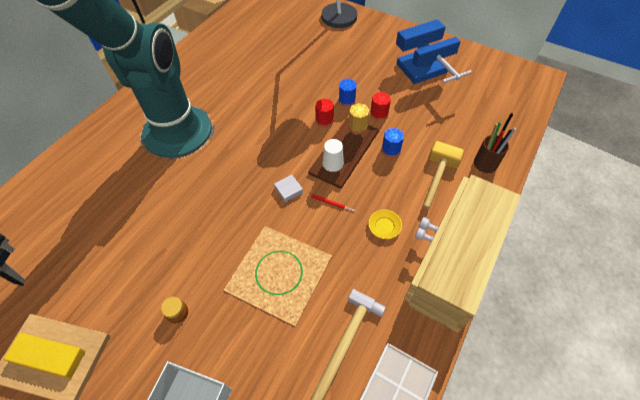

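View pics/top.png

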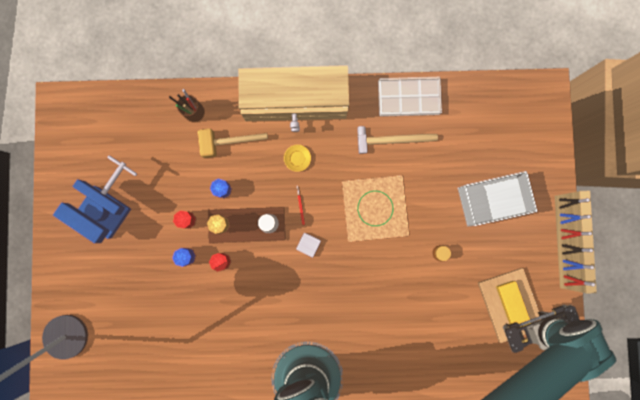

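The pictures show these things that could be taken for the beaker, at scene pixels:
- Brass cup on the stand's far post: (359,118).
- Blue cups: (348,91) and (393,141).
- Red cups: (325,111) and (381,105).
- White jar on the near post: (333,155).

I choose the brass one, which is at top (217,224). The green ring is at scene (279,272) and top (376,208).

Run:
```python
from h import *
C={}
for n in('scene','top'):
    d=dict(np.load(n+'.npz')); C[n]=cloud(d); C[n+'d']=d
P=C['top']; I=C['topd']['img']
def near(px,w,zmin,zmax,n='top'):
    Q=C[n][px[1]-w:px[1]+w+1,px[0]-w:px[0]+w+1]; m=(Q[...,2]>zmin)&(Q[...,2]<zmax)
    return Q[m]
for nm,px in dict(beaker=(217,224),jar=(267,223),blue1=(220,188),red1=(183,219),blue2=(183,257),red2=(220,262),dish=(297,158),block=(309,245),wax=(443,254)).items():
    Q=near(px,18,.012,.3); z=np.percentile(Q[:,2],90); T=Q[Q[:,2]>z-.008]
    print(nm,len(T),'ztop',z.round(4),((T.min(0)+T.max(0))/2).round(4),T.mean(0).round(4),'ext',np.ptp(T,axis=0).round(3))
# base top of beaker: orientation from octagon
Q=near((217,224),20,.095,.125)
print('bk rect',[cv2.minAreaRect((Q[:,:2]*1000).astype(np.float32))])
Q=near((217,224),20,.1,.125); c=Q[:,:2].mean(0)
# mat ring
for n in('top','scene'):
    I=C[n+'d']['img'].astype(int); g=(I[...,1]>I[...,0]+25)&(I[...,1]>I[...,2]+25); g&=C[n][...,2]<.02
    G=C[n][g]; G=G[(np.abs(G[:,2]-.004)<.02)]; 
    cx=cv2.minEnclosingCircle((G[:,:2]*1000).astype(np.float32)); print('ring',n,len(G),cx,np.median(G,0))
Q=near((245,224),45,.008,.022); print('foot',cv2.minAreaRect((Q[:,:2]*1000).astype(np.float32)))
for n,b in(('scene',(290,70,430,210)),):
    I=C[n+'d']['img'][b[1]:b[3],b[0]:b[2]]; cv2.imwrite('pics/crop1.png',cv2.resize(I[:,:,::-1],(700,700)[:2],interpolation=cv2.INTER_CUBIC)[:600])
# scene brass cup
S=C['scene']; I=C['scened']['img'].astype(int)
m=(I[...,0]>I[...,2]+40)&(I[...,1]>I[...,2]+25)
m&=(np.hypot(S[...,0]-c[0],S[...,1]-c[1])<.045)&(S[...,2]>.03)
Q=S[m]; print('scene brass',len(Q),Q.min(0),Q.max(0))
T=Q[Q[:,2]>.105]; print(len(T),T.mean(0),(T.min(0)+T.max(0))/2, np.ptp(T,axis=0))
# side normal fits, from side points
W=Q[(Q[:,2]<.1)&(Q[:,2]>.045)]
np.save('side.npy',W); np.save('toppts.npy',T)
```

```text
beaker 245 ztop 0.1114 [0.4963 0.264  0.1118] [0.4959 0.2636 0.1099] ext [0.055 0.058 0.016]
jar 208 ztop 0.1086 [0.4974 0.1096 0.1094] [0.4971 0.1096 0.1084] ext [0.047 0.047 0.015]
blue1 199 ztop 0.0745 [0.6132 0.2635 0.0724] [0.612  0.2629 0.0711] ext [0.055 0.055 0.012]
red1 220 ztop 0.0735 [0.5146 0.3799 0.0728] [0.515  0.3803 0.0701] ext [0.054 0.057 0.014]
blue2 216 ztop 0.0735 [0.3952 0.3819 0.0724] [0.3957 0.3819 0.0701] ext [0.053 0.057 0.014]
red2 206 ztop 0.0747 [0.3783 0.2673 0.0731] [0.3774 0.2668 0.0713] ext [0.056 0.058 0.013]
dish 204 ztop 0.0195 [0.7107 0.0154 0.0182] [0.7117 0.017  0.0156] ext [0.087 0.086 0.012]
block 271 ztop 0.0269 [ 0.4227 -0.0161  0.0255] [ 0.4244 -0.0157  0.0233] ext [0.075 0.075 0.013]
wax 158 ztop 0.0537 [ 0.3881 -0.4425  0.0528] [ 0.3882 -0.4425  0.0506] ext [0.042 0.045 0.014]
bk rect [((495.82708740234375, 263.20623779296875), (53.564476013183594, 54.90438461303711), 15.289204597473145)]
ring top 19 ((540.0436401367188, -236.71975708007812), 57.626129150390625) [ 0.53215178 -0.26429161  0.00472191]
ring scene 229 ((543.3162231445312, -236.49606323242188), 60.24900817871094) [ 0.54889726 -0.24230668  0.00402189]
foot ((494.2182922363281, 189.67552185058594), (290.03790283203125, 287.574462890625), 88.13037872314453)
scene brass 510 [0.46994527 0.23306066 0.04029895] [0.52828801 0.29182994 0.11433166]
227 [0.49946844 0.2630668  0.10929749] [0.49892581 0.26421978 0.10966695] [0.05796109 0.05522032 0.00932941]
```

View pics/crop1.png

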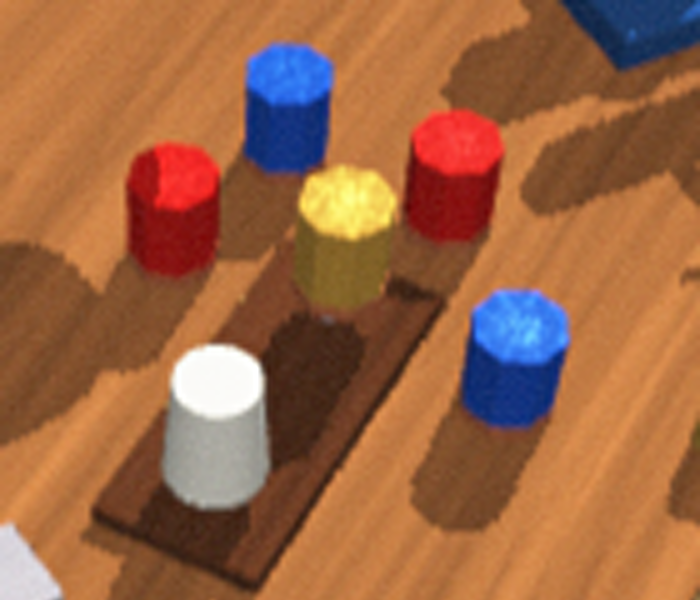

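The close crop confirms the choice: an octagonal brass cup, base up, on the far post, at (345,235) in the enlarged crop. The four painted cups around it block a horizontal side grasp.

The plan has three steps:
1. Pick with the hand tilted 45°, lift, and turn 90° about the closing axis.
2. Lay the beaker on the mat.
3. Regrasp and turn another 90° to stand it up.

```bash
cat >> h.py <<'E'
from scipy.linalg import logm
def pose(g,bear,tilt):
    """grasp point g, bearing of tool y (deg), tilt about tool y (deg) from pointing down -> 4x4 TCP"""
    b=np.radians(bear); y=np.array([np.cos(b),np.sin(b),0]); x=np.array([-np.sin(b),np.cos(b),0])
    Rm=np.c_[x,y,[0,0,-1]]@R.from_euler('y',tilt,degrees=True).as_matrix()
    T=np.eye(4); T[:3,:3]=Rm; T[:3,3]=np.array(g)+.0187*Rm[:,2]; return T
def cur():
    s=sensors.read_state(); T=np.eye(4); T[:3,:3]=rot(s['tcp_rot']); T[:3,3]=s['ee_pos']; return T,s
def rows(A,B,n):
    L=np.real(logm(np.linalg.inv(A)@B)); v=L[:3,3]/n; w=np.array([L[2,1],L[0,2],L[1,0]])/n
    print(n,'x',np.r_[v.round(4),w.round(4)].tolist(),'| mm %.0f deg %.1f'%(np.linalg.norm(v)*1e3,np.degrees(np.linalg.norm(w))))
def report(g=.0187):
    T,s=cur(); r=T[:3,:3]; print('t',round(float(s['time_s']),2),'grasp',(T[:3,3]-.0187*r[:,2]).round(4),'ybear %.1f tilt %.1f'%(np.degrees(np.arctan2(r[1,1],r[0,1])),np.degrees(np.arctan2(-r[2,0],-r[2,2]))),'yz',r[2,1].round(3),'q',s['joint_positions'].round(2),'F',s['ft_force'].round(1),'w',round(float(s['gripper_width']),4),'gf',round(float(s['grip_force']),1))
E
python3 - <<'E'
from h import *
report()
T,s=cur()
A=pose([.4975,.263,.30],15.3,0); B=pose([.4975,.263,.23],15.3,-45)
U=T.copy();U[2,3]+=.1; rows(T,U,2); rows(U,A,20); rows(A,B,6)
# octagon yaw
S=np.load('side.npy');T2=np.load('toppts.npy'); d=dict(np.load('top.npz')); P=cloud(d)[204:245,197:238]; Q=P[(P[...,2]>.1)&(P[...,2]<.125)]
for nm,X in(('top',Q),('scene',T2)):
    a=np.radians(np.arange(0,45,3)); print(nm,[round(1e3*np.mean([np.ptp(X[:,:2]@[np.cos(t+k*np.pi/4),np.sin(t+k*np.pi/4)]) for k in range(4)]),1) for t in a])
E
```

```text
t 0.1 grasp [ 0.2035 -0.6168  0.2325] ybear -71.7 tilt 0.0 yz -0.002 q [ 1.21  0.47 -0.01  1.6   0.01  1.07 -0.06] F [0.2 0.2 0.6] w 0.0921 gf 0.0
2 x [-0.0, -0.0001, -0.05, -0.0, 0.0, 0.0] | mm 50 deg 0.0
20 x [0.0504, -0.0087, 0.0016, -0.0001, -0.0001, -0.076] | mm 51 deg 4.4
6 x [0.0021, 0.0, 0.0111, 0.0, -0.1309, 0.0] | mm 11 deg 7.5
top [np.float64(55.8), np.float64(55.6), np.float64(55.2), np.float64(54.8), np.float64(54.5), np.float64(54.3), np.float64(54.6), np.float64(55.1), np.float64(55.6), np.float64(56.1), np.float64(56.3), np.float64(56.5), np.float64(56.4), np.float64(56.3), np.float64(56.0)]
scene [np.float64(57.3), np.float64(57.1), np.float64(56.7), np.float64(56.2), np.float64(55.6), np.float64(55.0), np.float64(55.2), np.float64(55.8), np.float64(56.2), np.float64(56.5), np.float64(56.8), np.float64(57.2), np.float64(57.4), np.float64(57.5), np.float64(57.5)]
```

Emit:
play_rows --rows '[[[0,0,-0.05,0,0,0,1],[0,0,-0.05,0,0,0,1],[0.05,-0.0087,0.0016,0,0,-0.076,1],[0.05,-0.0087,0.0016,0,0,-0.076,1],[0.05,-0.0087,0.0016,0,0,-0.076,1]]]'

```text
time_s: 0.72
ee_pos: [0.333, -0.5345, 0.3093]
tcp_rot: [-0.0, 0.963, 0.271, -0.0]
ft_force: [-0.1, -0.7, 0.1]
gripper_width: 0.0918
grip_force: 0.0
```

Emit:
play_rows --rows '[[[0.05,-0.0087,0.0016,0,0,-0.076,1],[0.05,-0.0087,0.0016,0,0,-0.076,1],[0.05,-0.0087,0.0016,0,0,-0.076,1],[0.05,-0.0087,0.0016,0,0,-0.076,1],[0.05,-0.0087,0.0016,0,0,-0.076,1]]]'

```text
time_s: 1.35
ee_pos: [0.495, -0.3411, 0.3012]
tcp_rot: [-0.0, 0.894, 0.448, -0.0]
ft_force: [0.9, -0.3, 1.2]
gripper_width: 0.0921
grip_force: 0.0
```

Emit:
play_rows --rows '[[[0.05,-0.0087,0.0016,0,0,-0.076,1],[0.05,-0.0087,0.0016,0,0,-0.076,1],[0.05,-0.0087,0.0016,0,0,-0.076,1],[0.05,-0.0087,0.0016,0,0,-0.076,1],[0.05,-0.0087,0.0016,0,0,-0.076,1]]]'

```text
time_s: 1.98
ee_pos: [0.5737, -0.1016, 0.2933]
tcp_rot: [-0.0, 0.793, 0.609, -0.0]
ft_force: [-0.6, 0.4, -0.2]
gripper_width: 0.0923
grip_force: 0.0
```

Emit:
play_rows --rows '[[[0.05,-0.0087,0.0016,0,0,-0.076,1],[0.05,-0.0087,0.0016,0,0,-0.076,1],[0.05,-0.0087,0.0016,0,0,-0.076,1],[0.05,-0.0087,0.0016,0,0,-0.076,1],[0.05,-0.0087,0.0016,0,0,-0.076,1]]]'

```text
time_s: 2.6
ee_pos: [0.558, 0.1501, 0.2853]
tcp_rot: [-0.0, 0.664, 0.748, -0.0]
ft_force: [-0.2, -0.3, 0.2]
gripper_width: 0.0919
grip_force: 0.0
```

Run:
```python
from h import *
report();T,s=cur()
rows(T,pose([.4975,.263,.23],15.3,-45),8)
```

```text
t 2.6 grasp [0.558  0.1501 0.304 ] ybear 6.8 tilt 0.0 yz -0.001 q [ 0.16  0.36 -0.62  1.67  0.22  1.18 -0.39] F [-0.2 -0.3  0.2] w 0.0919 gf 0.0
8 x [0.0163, -0.0048, 0.0027, -0.0074, -0.098, -0.0176] | mm 17 deg 5.7
```

Emit:
play_rows --rows '[[[0.0163,-0.0048,0.0027,-0.0074,-0.098,-0.0176,1],[0.0163,-0.0048,0.0027,-0.0074,-0.098,-0.0176,1],[0.0163,-0.0048,0.0027,-0.0074,-0.098,-0.0176,1],[0.0163,-0.0048,0.0027,-0.0074,-0.098,-0.0176,1]]]'

```text
time_s: 3.1
ee_pos: [0.5306, 0.2083, 0.2654]
tcp_rot: [0.157, 0.625, 0.755, -0.119]
ft_force: [0.6, -0.5, 0.7]
gripper_width: 0.0918
grip_force: 0.0
```

Emit:
play_rows --rows '[[[0.0163,-0.0048,0.0027,-0.0074,-0.098,-0.0176,1],[0.0163,-0.0048,0.0027,-0.0074,-0.098,-0.0176,1],[0.0163,-0.0048,0.0027,-0.0074,-0.098,-0.0176,1],[0.0163,-0.0048,0.0027,-0.0074,-0.098,-0.0176,1],[0,0,0,0,0,0,1]]]'

```text
time_s: 3.72
ee_pos: [0.4998, 0.2543, 0.22]
tcp_rot: [0.303, 0.559, 0.736, -0.234]
ft_force: [0.1, -0.3, 0.2]
gripper_width: 0.0919
grip_force: 0.0
```

Run:
```python
from h import *
report();T,s=cur()
d=grab('wrist','w1'); print(d['K'].tolist(),np.round(d['hand_eye'],3).tolist())
# cloud from fisheye
v,u=np.mgrid[:400,:640];K=d['K'];x=(u-K[0,2])/K[0,0];y=(v-K[1,2])/K[1,1];r=np.hypot(x,y)+1e-9;z=d['range_z'];k=np.tan(np.minimum(r,1.5))/r
P=np.stack([x*k*z,y*k*z,z,np.ones_like(z)],-1)@np.array(d['hand_eye']).T@T.T
I=d['img'].astype(int)
m=(np.hypot(P[...,0]-.4975,P[...,1]-.263)<.045)&(P[...,2]>.095)&(P[...,2]<.125)&(z>0)
Q=P[m][:,:3];print(len(Q),Q.mean(0),(Q.min(0)+Q.max(0))/2,'z',np.percentile(Q[:,2],[10,50,90]),cv2.minAreaRect((Q[:,:2]*1e3).astype(np.float32)))
C=np.median(Q,0)
A=pose([.4975,.263,.083],15.3,-45)
rows(T,pose([.4975,.263,.083],15.3,-45),8)
```

```text
t 3.73 grasp [0.4963 0.2671 0.2332] ybear 15.4 tilt 45.0 yz -0.005 q [-0.53  0.63 -0.5   1.65  0.81  1.61 -1.02] F [ 0.1 -0.3  0.2] w 0.0919 gf 0.0
[[309.70691628693146, 0.0, 325.1989217776563], [0.0, 309.70691628693146, 194.82172651898924], [0.0, 0.0, 1.0]] [[-0.0, -0.963, -0.271, 0.076], [1.0, -0.0, -0.0, 0.0], [0.0, -0.271, 0.963, -0.17], [0.0, 0.0, 0.0, 1.0]]
3819 [0.49792877 0.27158576 0.10842574] [0.49945744 0.26614306 0.1035613 ] z [0.1020957  0.10983732 0.11064482] ((499.52655029296875, 265.5169677734375), (54.05023956298828, 56.12395095825195), 14.423542976379395)
8 x [0.0129, 0.0001, 0.0136, -0.0002, 0.0001, 0.0007] | mm 19 deg 0.0
```

View pics/w1.png

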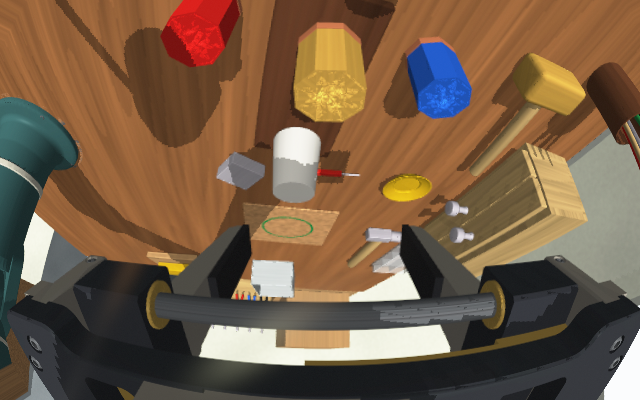

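The wrist view shows the brass beaker centred between the fingers at about (330,80), with the blue cup at (440,80) and the red one at (200,30), both clear of the way down. Next I descend.

Run:
```python
from h import *
T,s=cur()
rows(T,pose([.498,.2645,.081],15,-45),10)
```

```text
10 x [0.0108, -0.0, 0.011, 0.0002, -0.0, 0.0004] | mm 15 deg 0.0
```

Emit:
play_rows --rows '[[[0.0108,0,0.011,0,0,0,1],[0.0108,0,0.011,0,0,0,1],[0.0108,0,0.011,0,0,0,1],[0.0108,0,0.011,0,0,0,1],[0.0108,0,0.011,0,0,0,1]]]'

```text
time_s: 4.4
ee_pos: [0.5021, 0.2518, 0.1445]
tcp_rot: [0.304, 0.561, 0.734, -0.232]
ft_force: [0.4, 0.8, 0.7]
gripper_width: 0.0917
grip_force: 0.0
```

Emit:
play_rows --rows '[[[0.0108,0,0.011,0,0,0,1],[0.0108,0,0.011,0,0,0,1],[0.0108,0,0.011,0,0,0,1],[0.0108,0,0.011,0,0,0,1],[0.0108,0,0.011,0,0,0,1]]]'

```text
time_s: 5.03
ee_pos: [0.5023, 0.2513, 0.0675]
tcp_rot: [0.304, 0.561, 0.734, -0.232]
ft_force: [0.4, 0.3, -0.7]
gripper_width: 0.092
grip_force: 0.0
```

Emit:
play_rows --rows '[[[0,0,0,0,0,0,1]]]'

```text
time_s: 5.15
ee_pos: [0.5018, 0.2507, 0.0672]
tcp_rot: [0.304, 0.561, 0.734, -0.233]
ft_force: [0.5, -0.1, 0.3]
gripper_width: 0.0923
grip_force: 0.0
```

Run:
```python
from h import *
report();T,s=cur()
d=grab('wrist','w2')
v,u=np.mgrid[:400,:640];K=d['K'];x=(u-K[0,2])/K[0,0];y=(v-K[1,2])/K[1,1];r=np.hypot(x,y)+1e-9;z=d['range_z'];k=np.tan(np.minimum(r,1.5))/r
P=np.stack([x*k*z,y*k*z,z,np.ones_like(z)],-1)@np.array(d['hand_eye']).T@T.T
m=(np.hypot(P[...,0]-.498,P[...,1]-.264)<.04)&(P[...,2]>.105)&(P[...,2]<.115)&(z>0)
Q=P[m][:,:3];print(len(Q),(Q.min(0)+Q.max(0))/2,np.ptp(Q,axis=0))
L=((np.c_[Q,np.ones(len(Q))])@np.linalg.inv(T).T); print('tool frame y range',L[:,1].min(),L[:,1].max())
```

```text
t 5.15 grasp [0.4984 0.2635 0.0804] ybear 15.2 tilt 45.1 yz -0.001 q [-0.56  0.84 -0.45  1.7   0.9   1.44 -1.2 ] F [ 0.5 -0.1  0.3] w 0.0923 gf 0.0
1446 [0.4967655  0.28270802 0.10768913] [0.05276828 0.02746141 0.00536941]
tool frame y range -0.025191677882524854 0.02899114677734982
```

Emit:
play_rows --rows '[[[0,0,0,0,0,0,0.6],[0,0,0,0,0,0,0.5],[0,0,0,0,0,0,0],[0,0,0,0,0,0,0],[0,0,0,0,0,0,0]]]' --grip_force 30

```text
time_s: 5.82
ee_pos: [0.5024, 0.2514, 0.0688]
tcp_rot: [0.304, 0.561, 0.734, -0.232]
ft_force: [-0.6, -0.1, 1.1]
gripper_width: 0.0541
grip_force: 30.0
```

Run:
```python
from h import *
report();T,s=cur()
U=T.copy();U[2,3]+=.2; rows(T,U,8)
# mat transfer, tilt A->B
M=np.array([.542,-.2365]); 
V=pose([*M,.25],-23.6,45); 
W=pose([.54,-.0,.30],-5,0)
rows(U,V,24); rows(U,W,12); rows(W,V,12)
```

```text
t 5.83 grasp [0.499  0.2642 0.082 ] ybear 15.2 tilt 45.0 yz 0.001 q [-0.56  0.83 -0.45  1.7   0.9   1.44 -1.2 ] F [-0.6 -0.1  1.1] w 0.0541 gf 30.0
8 x [-0.0177, 0.0, -0.0177, 0.0, 0.0, 0.0] | mm 25 deg 0.0
24 x [-0.0222, 0.0031, 0.0018, 0.0001, 0.0627, 0.0312] | mm 22 deg 4.0
12 x [-0.0205, 0.0013, 0.0074, 0.0116, 0.0648, 0.0278] | mm 22 deg 4.1
12 x [-0.0186, 0.0051, -0.0035, -0.0106, 0.0649, 0.0256] | mm 20 deg 4.0
```

Emit:
play_rows --rows '[[[-0.008,0,-0.008,0,0,0,0],[-0.017,0,-0.017,0,0,0,0],[-0.018,0,-0.018,0,0,0,0],[-0.018,0,-0.018,0,0,0,0],[-0.018,0,-0.018,0,0,0,0]]]'

```text
time_s: 6.45
ee_pos: [0.5023, 0.2515, 0.1827]
tcp_rot: [0.304, 0.562, 0.734, -0.232]
ft_force: [0.9, -0.9, -1.2]
gripper_width: 0.0538
grip_force: 30.0
```

Emit:
play_rows --rows '[[[-0.018,0,-0.018,0,0,0,0],[-0.018,0,-0.018,0,0,0,0],[-0.018,0,-0.018,0,0,0,0],[-0.008,0,-0.008,0,0,0,0],[0,0,0,0,0,0,0]]]'

```text
time_s: 7.08
ee_pos: [0.5022, 0.2515, 0.2686]
tcp_rot: [0.304, 0.562, 0.734, -0.232]
ft_force: [-0.3, 0.3, -2.6]
gripper_width: 0.0537
grip_force: 30.0
```

Run:
```python
from h import *
report();T,s=cur()
W=pose([.56,.0,.30],-5,0)
rows(T,W,15)
V=pose([.542,-.2365,.25],-23.6,45); rows(W,V,15)
```

```text
t 7.08 grasp [0.4988 0.2643 0.2818] ybear 15.2 tilt 45.0 yz 0.002 q [-0.52  0.57 -0.51  1.62  0.8   1.67 -0.97] F [-0.3  0.3 -2.6] w 0.0537 gf 30.0
15 x [-0.0165, 0.0024, 0.006, 0.0093, 0.0518, 0.0222] | mm 18 deg 3.3
15 x [-0.0152, 0.0028, -0.0029, -0.0085, 0.0519, 0.0205] | mm 16 deg 3.2
```

Held: the wrist carries about 1.7 N more. Next comes the transfer.

Emit:
play_rows --rows '[[[-0.0165,0.0024,0.006,0.0093,0.0518,0.0222,0],[-0.0165,0.0024,0.006,0.0093,0.0518,0.0222,0],[-0.0165,0.0024,0.006,0.0093,0.0518,0.0222,0],[-0.0165,0.0024,0.006,0.0093,0.0518,0.0222,0],[-0.0165,0.0024,0.006,0.0093,0.0518,0.0222,0]]]'

```text
time_s: 7.7
ee_pos: [0.5311, 0.1722, 0.2956]
tcp_rot: [0.205, 0.633, 0.729, -0.158]
ft_force: [0.8, 0.7, -1.9]
gripper_width: 0.0542
grip_force: 30.0
```

Emit:
play_rows --rows '[[[-0.0165,0.0024,0.006,0.0093,0.0518,0.0222,0],[-0.0165,0.0024,0.006,0.0093,0.0518,0.0222,0],[-0.0165,0.0024,0.006,0.0093,0.0518,0.0222,0],[-0.0165,0.0024,0.006,0.0093,0.0518,0.0222,0],[-0.0165,0.0024,0.006,0.0093,0.0518,0.0222,0]]]'

```text
time_s: 8.32
ee_pos: [0.5513, 0.0865, 0.302]
tcp_rot: [0.103, 0.693, 0.709, -0.08]
ft_force: [0.4, -0.7, -2.7]
gripper_width: 0.0537
grip_force: 30.0
```

Emit:
play_rows --rows '[[[-0.0165,0.0024,0.006,0.0093,0.0518,0.0222,0],[-0.0165,0.0024,0.006,0.0093,0.0518,0.0222,0],[-0.0165,0.0024,0.006,0.0093,0.0518,0.0222,0],[-0.0165,0.0024,0.006,0.0093,0.0518,0.0222,0],[-0.0165,0.0024,0.006,0.0093,0.0518,0.0222,0]]]'

```text
time_s: 8.95
ee_pos: [0.5618, 0.0005, 0.2854]
tcp_rot: [-0.002, 0.737, 0.675, -0.001]
ft_force: [-0.4, 0.2, -1.8]
gripper_width: 0.0535
grip_force: 30.0
```

Emit:
play_rows --rows '[[[-0.0152,0.0028,-0.0029,-0.0085,0.0519,0.0205,0],[-0.0152,0.0028,-0.0029,-0.0085,0.0519,0.0205,0],[-0.0152,0.0028,-0.0029,-0.0085,0.0519,0.0205,0],[-0.0152,0.0028,-0.0029,-0.0085,0.0519,0.0205,0],[-0.0152,0.0028,-0.0029,-0.0085,0.0519,0.0205,0]]]'

```text
time_s: 9.57
ee_pos: [0.5656, -0.0774, 0.2921]
tcp_rot: [-0.073, 0.765, 0.631, 0.109]
ft_force: [-0.3, -0.2, -1.4]
gripper_width: 0.0536
grip_force: 30.0
```

Emit:
play_rows --rows '[[[-0.0152,0.0028,-0.0029,-0.0085,0.0519,0.0205,0],[-0.0152,0.0028,-0.0029,-0.0085,0.0519,0.0205,0],[-0.0152,0.0028,-0.0029,-0.0085,0.0519,0.0205,0],[-0.0152,0.0028,-0.0029,-0.0085,0.0519,0.0205,0],[-0.0152,0.0028,-0.0029,-0.0085,0.0519,0.0205,0]]]'

```text
time_s: 10.2
ee_pos: [0.5616, -0.1544, 0.2788]
tcp_rot: [-0.144, 0.777, 0.574, 0.217]
ft_force: [-0.4, -0.3, -2.2]
gripper_width: 0.0539
grip_force: 30.0
```

Run:
```python
from h import *
report();T,s=cur()
V=pose([.542,-.2365,.15],-23.6,45); rows(T,V,8)
```

```text
t 10.2 grasp [ 0.5584 -0.1632  0.2949] ybear -17.5 tilt -30.1 yz 0.025 q [ 0.84  0.4  -0.44  1.71 -0.4   1.15  0.3 ] F [-0.4 -0.3 -2.2] w 0.0539 gf 30.0
8 x [-0.0179, 0.0011, 0.0087, -0.0056, 0.0323, 0.0125] | mm 20 deg 2.0
```

Emit:
play_rows --rows '[[[-0.0179,0.0011,0.0087,-0.0056,0.0323,0.0125,0],[-0.0179,0.0011,0.0087,-0.0056,0.0323,0.0125,0],[-0.0179,0.0011,0.0087,-0.0056,0.0323,0.0125,0],[-0.0179,0.0011,0.0087,-0.0056,0.0323,0.0125,0]]]'

```text
time_s: 10.7
ee_pos: [0.5542, -0.1952, 0.2104]
tcp_rot: [-0.177, 0.777, 0.541, 0.269]
ft_force: [0.5, -0.4, -1.8]
gripper_width: 0.0535
grip_force: 30.0
```

Emit:
play_rows --rows '[[[-0.0179,0.0011,0.0087,-0.0056,0.0323,0.0125,0],[-0.0179,0.0011,0.0087,-0.0056,0.0323,0.0125,0],[-0.0179,0.0011,0.0087,-0.0056,0.0323,0.0125,0],[-0.0179,0.0011,0.0087,-0.0056,0.0323,0.0125,0],[0,0,0,0,0,0,0]]]'

```text
time_s: 11.32
ee_pos: [0.5463, -0.2273, 0.1365]
tcp_rot: [-0.21, 0.774, 0.505, 0.319]
ft_force: [-0.6, 0.9, -1.4]
gripper_width: 0.0538
grip_force: 30.0
```

Run:
```python
from h import *
report();T,s=cur()
V=pose([.542,-.2365,.06],-23.6,45); rows(T,V,6)
d=grab('scene','s2')
b=(220,190,380,310); cv2.imwrite('pics/s2c.png',cv2.resize(d['img'][b[1]:b[3],b[0]:b[2],::-1],(800,600),interpolation=cv2.INTER_CUBIC))
d=grab('wrist','w3')
```

```text
t 11.32 grasp [ 0.541  -0.2394  0.1498] ybear -23.7 tilt -45.0 yz -0.003 q [ 1.04  0.7  -0.44  1.73 -0.56  1.05  0.6 ] F [-0.6  0.9 -1.4] w 0.0538 gf 30.0
6 x [-0.0102, -0.0, 0.0109, -0.0002, 0.0001, -0.0005] | mm 15 deg 0.0
```

View pics/s2c.png

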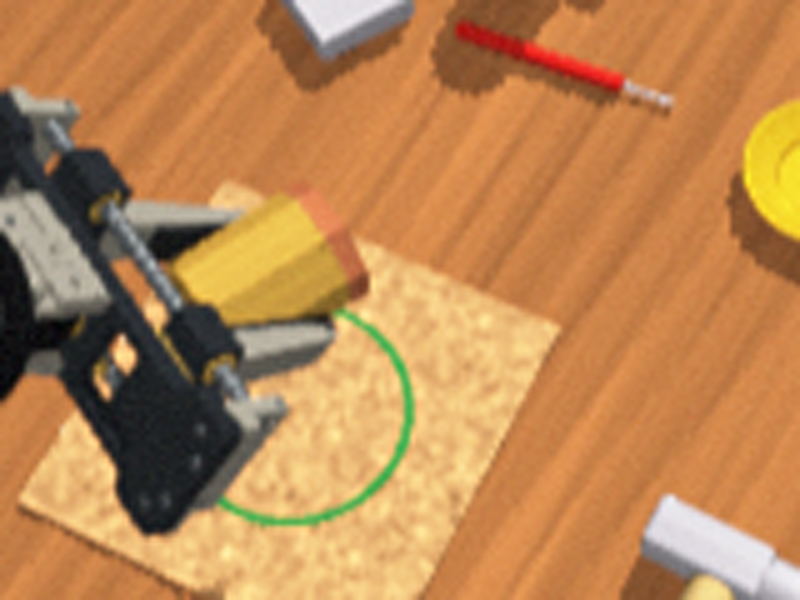

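The crop shows the beaker held horizontally, copper mouth at (335,240), pointing away from the hand and over the ring. Lowering it onto the mat.

Emit:
play_rows --rows '[[[-0.01,0,0.011,0,0,0,0],[-0.0125,0,0.0125,0,0,0,0],[-0.0125,0,0.0125,0,0,0,0],[-0.0125,0,0.0125,0,0,0,0],[-0.0125,0,0.0125,0,0,0,0]]]'

```text
time_s: 12.05
ee_pos: [0.5488, -0.2262, 0.0527]
tcp_rot: [-0.208, 0.773, 0.507, 0.32]
ft_force: [0.3, -0.8, -1.5]
gripper_width: 0.0538
grip_force: 30.0
```

Emit:
play_rows --rows '[[[-0.008,0,0.008,0,0,0,0],[-0.006,0,0.006,0,0,0,0],[-0.004,0,0.004,0,0,0,0],[0,0,0,0,0,0,0]]]'

```text
time_s: 12.55
ee_pos: [0.549, -0.2263, 0.0286]
tcp_rot: [-0.208, 0.773, 0.507, 0.32]
ft_force: [-0.4, -0.2, -1.7]
gripper_width: 0.0539
grip_force: 30.0
```

Run:
```python
from h import *
report();T,s=cur()
V=pose([.542,-.2365,.031],-23.6,45); rows(T,V,6)
```

```text
t 12.55 grasp [ 0.5437 -0.2384  0.0418] ybear -23.6 tilt -44.9 yz 0.003 q [ 1.02  0.88 -0.43  1.74 -0.55  0.9   0.71] F [-0.4 -0.2 -1.7] w 0.0539 gf 30.0
6 x [-0.0011, -0.0004, 0.0014, 0.0002, 0.0002, 0.0004] | mm 2 deg 0.0
```

Creeping down in steps of about 1.4 mm.

Emit:
play_rows --rows '[[[-0.002,0,0.002,0,0,0,0],[-0.002,0,0.002,0,0,0,0],[-0.001,0,0.001,0,0,0,0],[0,0,0,0,0,0,0]]]'

```text
time_s: 13.05
ee_pos: [0.549, -0.2263, 0.0216]
tcp_rot: [-0.208, 0.773, 0.507, 0.32]
ft_force: [-0.6, 0.5, -2.3]
gripper_width: 0.0538
grip_force: 30.0
```

Emit:
play_rows --rows '[[[-0.001,0,0.001,0,0,0,0],[0,0,0,0,0,0,0]]]'

```text
time_s: 13.3
ee_pos: [0.549, -0.2264, 0.0202]
tcp_rot: [-0.208, 0.773, 0.507, 0.32]
ft_force: [-0.8, -0.2, -2.8]
gripper_width: 0.0535
grip_force: 30.0
```

Emit:
play_rows --rows '[[[-0.001,0,0.001,0,0,0,0],[0,0,0,0,0,0,0]]]'

```text
time_s: 13.55
ee_pos: [0.5489, -0.2263, 0.0187]
tcp_rot: [-0.208, 0.773, 0.507, 0.32]
ft_force: [0.3, 0.6, -1.8]
gripper_width: 0.0539
grip_force: 30.0
```

Emit:
play_rows --rows '[[[-0.0007,0,0.0007,0,0,0,0],[0,0,0,0,0,0,0]]]'

```text
time_s: 13.8
ee_pos: [0.549, -0.2263, 0.0177]
tcp_rot: [-0.208, 0.773, 0.507, 0.32]
ft_force: [0.5, -0.4, -1.7]
gripper_width: 0.0538
grip_force: 30.0
```

Emit:
play_rows --rows '[[[-0.0005,0,0.0005,0,0,0,0],[0,0,0,0,0,0,0]]]'

```text
time_s: 14.05
ee_pos: [0.549, -0.2263, 0.0171]
tcp_rot: [-0.208, 0.773, 0.507, 0.32]
ft_force: [-0.5, -0.1, -1.3]
gripper_width: 0.0539
grip_force: 30.0
```

Emit:
play_rows --rows '[[[-0.0007,0,0.0007,0,0,0,0],[0,0,0,0,0,0,0]]]'

```text
time_s: 14.3
ee_pos: [0.5491, -0.2264, 0.0163]
tcp_rot: [-0.208, 0.773, 0.507, 0.321]
ft_force: [-0.5, -1.9, 0.7]
gripper_width: 0.0541
grip_force: 30.0
```

Emit:
play_rows --rows '[[[-0.0007,0,0.0007,0,0,0,0],[0,0,0,0,0,0,0]]]'

```text
time_s: 14.55
ee_pos: [0.5491, -0.2264, 0.0163]
tcp_rot: [-0.209, 0.772, 0.507, 0.321]
ft_force: [-3.5, -1.5, 6.1]
gripper_width: 0.0538
grip_force: 30.0
```

Contact (6 N). Opening and backing off along the tool axis.

Emit:
play_rows --rows '[[[0,0,0,0,0,0,0.7],[0,0,0,0,0,0,0.95],[0,0,0,0,0,0,0.95],[0,0,-0.01,0,0,0,0.95],[0,0,-0.03,0,0,0,0.95]]]'

```text
time_s: 15.18
ee_pos: [0.5372, -0.2511, 0.0434]
tcp_rot: [-0.21, 0.772, 0.507, 0.32]
ft_force: [0.1, -0.2, -0.4]
gripper_width: 0.0872
grip_force: 0.0
```

Emit:
play_rows --rows '[[[0,0,-0.05,0,0,0,0.95],[0,0,-0.05,0,0,0,0.95],[0,0,-0.04,0,0,0,0.95],[0,0,0,0,0,0,0.95]]]'

```text
time_s: 15.68
ee_pos: [0.4976, -0.3469, 0.1445]
tcp_rot: [-0.205, 0.774, 0.506, 0.32]
ft_force: [0.3, 0.5, 0.3]
gripper_width: 0.0874
grip_force: 0.0
```

Run:
```python
from h import *
report();T,s=cur()
d=grab('wrist','w4')
v,u=np.mgrid[:400,:640];K=d['K'];x=(u-K[0,2])/K[0,0];y=(v-K[1,2])/K[1,1];r=np.hypot(x,y)+1e-9;z=d['range_z'];k=np.tan(np.minimum(r,1.5))/r
P=np.stack([x*k*z,y*k*z,z,np.ones_like(z)],-1)@np.array(d['hand_eye']).T@T.T
m=(np.hypot(P[...,0]-.542,P[...,1]+.2365)<.07)&(P[...,2]>.02)&(P[...,2]<.075)&(z>0)
Q=P[m][:,:3];print(len(Q),'ztop',np.percentile(Q[:,2],95),cv2.minAreaRect((Q[:,:2]*1e3).astype(np.float32)))
V=pose([.5435,-.2385,.20],-23.6,0); rows(T,V,10); rows(V,pose([.5435,-.2385,.15],-23.6,-45),7)
```

```text
t 15.68 grasp [ 0.4922 -0.3589  0.1578] ybear -23.8 tilt -44.7 yz 0.007 q [ 1.15  0.75 -0.37  1.58 -0.48  1.23  0.67] F [0.3 0.5 0.3] w 0.0874 gf 0.0
3463 ztop 0.05827032477545225 ((546.8247680664062, -233.30996704101562), (71.81914520263672, 55.11356735229492), 66.5536117553711)
10 x [0.0126, -0.0001, 0.0011, 0.0008, -0.078, -0.0001] | mm 13 deg 4.5
7 x [0.0007, -0.0, 0.0068, -0.0, -0.1122, -0.0] | mm 7 deg 6.4
```

View pics/w4.png

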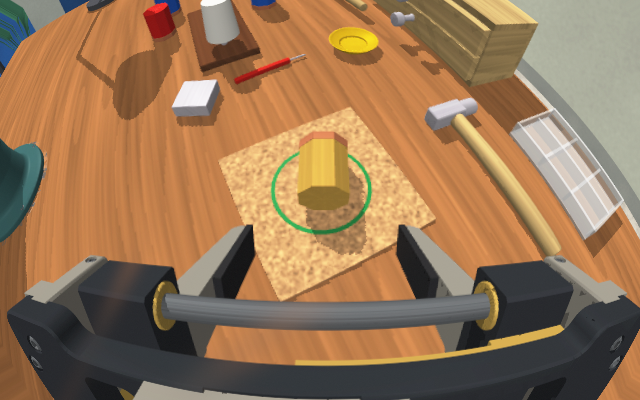

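The beaker lies flat at (323,170) on the mat, mouth pointing away, and measures as centred near (0.546, -0.234) with its axis at 66.5°. Next I swing the hand over to the mouth side.

Emit:
play_rows --rows '[[[0.0126,0,0.0011,0,-0.078,0,0.95],[0.0126,0,0.0011,0,-0.078,0,0.95],[0.0126,0,0.0011,0,-0.078,0,0.95],[0.0126,0,0.0011,0,-0.078,0,0.95],[0.0126,0,0.0011,0,-0.078,0,0.95]]]'

```text
time_s: 16.35
ee_pos: [0.5192, -0.2906, 0.1737]
tcp_rot: [-0.107, 0.82, 0.538, 0.164]
ft_force: [0.4, 0.6, 0.6]
gripper_width: 0.0875
grip_force: 0.0
```

Emit:
play_rows --rows '[[[0.0126,0,0.0011,0,-0.078,0,0.95],[0.0126,0,0.0011,0,-0.078,0,0.95],[0.0126,0,0.0011,0,-0.078,0,0.95],[0.0126,0,0.0011,0,-0.078,0,0.95],[0.0126,0,0.0011,0,-0.078,0,0.95]]]'

```text
time_s: 16.98
ee_pos: [0.5436, -0.2337, 0.1829]
tcp_rot: [-0.0, 0.836, 0.549, 0.001]
ft_force: [-1.1, -0.1, 0.3]
gripper_width: 0.0872
grip_force: 0.0
```

Emit:
play_rows --rows '[[[0,0,0,0,-0.112,0,0.95],[0,0,0,0,-0.112,0,0.95],[0,0,0,0,-0.112,0,0.95],[0,0,0,0,-0.112,0,0.95],[0,0,0,0,-0.112,0,0.95]]]'

```text
time_s: 17.6
ee_pos: [0.5435, -0.2343, 0.1829]
tcp_rot: [0.152, 0.803, 0.528, -0.231]
ft_force: [0.2, 0.8, -0.0]
gripper_width: 0.0875
grip_force: 0.0
```

Emit:
play_rows --rows '[[[0,0,0,0,-0.112,0,0.95],[0,0,0,0,-0.112,0,0.95],[0,0,0,0,0,0,0.95]]]'

```text
time_s: 17.98
ee_pos: [0.5438, -0.2325, 0.1809]
tcp_rot: [0.208, 0.772, 0.51, -0.318]
ft_force: [-0.1, -0.2, -0.3]
gripper_width: 0.0875
grip_force: 0.0
```

Run:
```python
from h import *
report();T,s=cur()
V=pose([.5455,-.235,.10],-23.5,-45); rows(T,V,5); rows(V,pose([.5455,-.235,.034],-23.5,-45),5)
```

```text
t 17.98 grasp [ 0.549  -0.2204  0.1942] ybear -23.2 tilt 44.7 yz -0.004 q [-0.04  0.59  0.03  1.73  0.71  1.29 -0.79] F [-0.1 -0.2 -0.3] w 0.0875 gf 0.0
5 x [0.0112, 0.0005, 0.0154, 0.0003, -0.0012, 0.0013] | mm 19 deg 0.1
5 x [0.0093, -0.0, 0.0093, -0.0, 0.0, 0.0] | mm 13 deg 0.0
```

Emit:
play_rows --rows '[[[0.0112,0.0005,0.0154,0,-0.0012,0,0.95],[0.0112,0.0005,0.0154,0,-0.0012,0,0.95],[0.0112,0.0005,0.0154,0,-0.0012,0,0.95],[0.0112,0.0005,0.0154,0,-0.0012,0,0.95],[0.0112,0.0005,0.0154,0,-0.0012,0,0.95]]]'

```text
time_s: 18.6
ee_pos: [0.5406, -0.2512, 0.0889]
tcp_rot: [0.211, 0.773, 0.506, -0.32]
ft_force: [-0.1, -0.0, 0.1]
gripper_width: 0.0869
grip_force: 0.0
```

Emit:
play_rows --rows '[[[0.0093,0,0.0093,0,0,0,0.95],[0.0093,0,0.0093,0,0,0,0.95],[0.0093,0,0.0093,0,0,0,0.95],[0.009,0,0.009,0,0,0,0.95],[0,0,0,0,0,0,0.95]]]'

```text
time_s: 19.23
ee_pos: [0.5405, -0.2507, 0.0371]
tcp_rot: [0.21, 0.773, 0.506, -0.32]
ft_force: [0.5, -0.1, 0.4]
gripper_width: 0.087
grip_force: 0.0
```

Run:
```python
from h import *
report();T,s=cur()
rows(T,pose([.5455,-.235,.033],-23.5,-45),2)
```

```text
t 19.23 grasp [ 0.5457 -0.2386  0.0503] ybear -23.5 tilt 45.1 yz 0.001 q [-0.03  0.81  0.05  1.76  0.78  1.09 -0.96] F [ 0.5 -0.1  0.4] w 0.087 gf 0.0
2 x [0.0073, -0.0008, 0.005, 0.0003, 0.0005, -0.0007] | mm 9 deg 0.1
```

Emit:
play_rows --rows '[[[0.0146,-0.0015,0.01,0,0,0,0.95],[0,0,0,0,0,0,0.6],[0,0,0,0,0,0,0],[0,0,0,0,0,0,0],[0,0,0,0,0,0,0]]]'

```text
time_s: 19.85
ee_pos: [0.5411, -0.2474, 0.0211]
tcp_rot: [0.211, 0.773, 0.506, -0.319]
ft_force: [-0.3, 0.0, 1.5]
gripper_width: 0.0538
grip_force: 30.0
```

Run:
```python
from h import *
report();T,s=cur()
U=T.copy();U[2,3]+=.12; rows(T,U,5)
V=pose([.5425,-.2365,.153],-23.5,45); rows(U,V,14)
```

```text
t 19.85 grasp [ 0.5463 -0.2353  0.0343] ybear -23.6 tilt 45.0 yz 0.004 q [-0.04  0.83  0.05  1.76  0.78  1.07 -0.98] F [-0.3  0.   1.5] w 0.0538 gf 30.0
5 x [-0.017, 0.0001, -0.017, -0.0, 0.0, 0.0] | mm 24 deg 0.0
14 x [0.0019, -0.0002, 0.0001, 0.0003, 0.1122, -0.0001] | mm 2 deg 6.4
```

Gripped (53.8 mm, 30 N). Lifting and turning mouth-up.

Emit:
play_rows --rows '[[[-0.017,0,-0.017,0,0,0,0],[-0.017,0,-0.017,0,0,0,0],[-0.017,0,-0.017,0,0,0,0],[-0.017,0,-0.017,0,0,0,0],[-0.017,0,-0.017,0,0,0,0]]]'

```text
time_s: 20.48
ee_pos: [0.5405, -0.2471, 0.1421]
tcp_rot: [0.211, 0.773, 0.506, -0.319]
ft_force: [0.2, -0.2, -2.2]
gripper_width: 0.0538
grip_force: 30.0
```

Emit:
play_rows --rows '[[[0.0019,0,0,0,0.1122,0,0],[0.0019,0,0,0,0.1122,0,0],[0.0019,0,0,0,0.1122,0,0],[0.0019,0,0,0,0.1122,0,0],[0.0019,0,0,0,0.1122,0,0]]]'

```text
time_s: 21.1
ee_pos: [0.5438, -0.24, 0.137]
tcp_rot: [0.062, 0.831, 0.545, -0.092]
ft_force: [0.1, 0.1, -2.7]
gripper_width: 0.0536
grip_force: 30.0
```

Emit:
play_rows --rows '[[[0.0019,0,0,0,0.1122,0,0],[0.0019,0,0,0,0.1122,0,0],[0.0019,0,0,0,0.1122,0,0],[0.0019,0,0,0,0.1122,0,0],[0.0019,0,0,0,0.1122,0,0]]]'

```text
time_s: 21.72
ee_pos: [0.5472, -0.2318, 0.1369]
tcp_rot: [-0.091, 0.824, 0.541, 0.142]
ft_force: [-0.8, 1.0, -2.7]
gripper_width: 0.0537
grip_force: 30.0
```

Emit:
play_rows --rows '[[[0.0019,0,0,0,0.1122,0,0],[0.0019,0,0,0,0.1122,0,0],[0.0019,0,0,0,0.1122,0,0],[0.0019,0,0,0,0.1122,0,0],[0,0,0,0,0,0,0]]]'

```text
time_s: 22.35
ee_pos: [0.5484, -0.2279, 0.1377]
tcp_rot: [-0.209, 0.774, 0.505, 0.32]
ft_force: [-0.6, -0.6, -1.9]
gripper_width: 0.0537
grip_force: 30.0
```

Run:
```python
from h import *
report();T,s=cur()
d=grab('wrist','w5')
v,u=np.mgrid[:400,:640];K=d['K'];x=(u-K[0,2])/K[0,0];y=(v-K[1,2])/K[1,1];r=np.hypot(x,y)+1e-9;z=d['range_z'];k=np.tan(np.minimum(r,1.5))/r
P=np.stack([x*k*z,y*k*z,z,np.ones_like(z)],-1)@np.array(d['hand_eye']).T@T.T
g=T[:3,3]-.0187*T[:3,2]
m=(np.hypot(P[...,0]-g[0],P[...,1]-g[1])<.036)&(abs(P[...,2]-g[2])<.06)&(z>0)
I=d['img'].astype(int); m&=(I[...,0]>I[...,2]+40)
Q=P[m][:,:3];zt=np.percentile(Q[:,2],98);print(len(Q),'z',np.percentile(Q[:,2],[2,98]))
q=Q[Q[:,2]>zt-.006]; print('rim',len(q),cv2.minAreaRect((q[:,:2]*1e3).astype(np.float32)))
d=grab('scene','s3'); b=(220,190,380,310); cv2.imwrite('pics/s3c.png',cv2.resize(d['img'][b[1]:b[3],b[0]:b[2],::-1],(800,600),interpolation=cv2.INTER_CUBIC))
V=pose([.542,-.2365,.06],-23.5,45); rows(T,V,8)
```

```text
t 22.35 grasp [ 0.5431 -0.24    0.151 ] ybear -23.8 tilt -44.9 yz 0.0 q [ 1.12  0.74 -0.57  1.72 -0.46  1.02  0.53] F [-0.6 -0.6 -1.9] w 0.0537 gf 30.0
13609 z [0.12255386 0.18924237]
rim 3925 ((544.563720703125, -237.4964599609375), (56.035400390625, 55.77756118774414), 66.27410125732422)
8 x [-0.0078, -0.0003, 0.0083, 0.0004, 0.0002, -0.0004] | mm 11 deg 0.0
```

View pics/s3c.png

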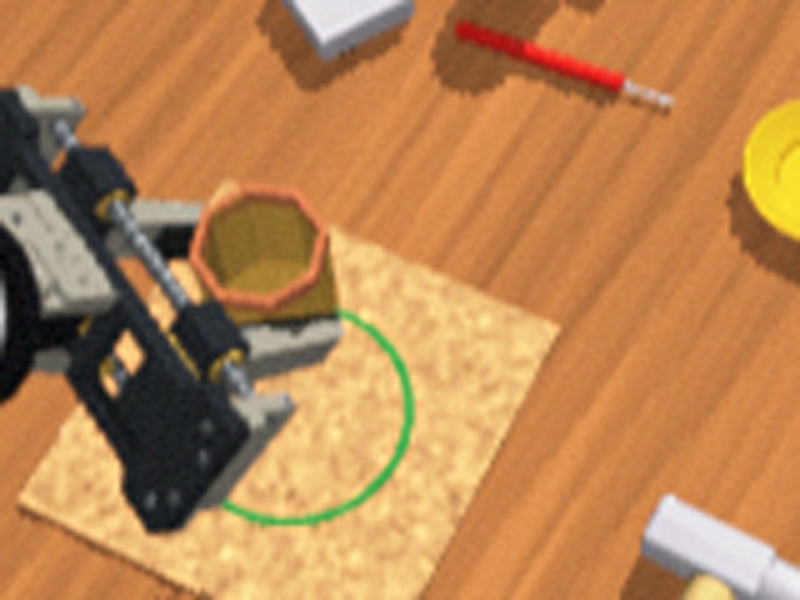

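The crop shows the beaker mouth-up, copper rim at (260,245), over the ring, with its rim centre measured at (0.5446, -0.2375). Lowering it.

Emit:
play_rows --rows '[[[-0.014,-0.001,0.014,0,0,0,0],[-0.016,-0.001,0.016,0,0,0,0],[-0.016,0,0.016,0,0,0,0],[-0.015,0,0.015,0,0,0,0],[-0.008,0,0.008,0,0,0,0]]]'

```text
time_s: 23.08
ee_pos: [0.5481, -0.224, 0.0399]
tcp_rot: [-0.209, 0.773, 0.506, 0.321]
ft_force: [0.2, -0.0, -1.4]
gripper_width: 0.0538
grip_force: 30.0
```

Emit:
play_rows --rows '[[[-0.003,0,0.003,0,0,0,0],[0,0,0,0,0,0,0]]]'

```text
time_s: 23.32
ee_pos: [0.5489, -0.2246, 0.0379]
tcp_rot: [-0.208, 0.773, 0.507, 0.321]
ft_force: [-0.1, -1.1, -2.2]
gripper_width: 0.0539
grip_force: 30.0
```

Emit:
play_rows --rows '[[[-0.0014,0,0.0014,0,0,0,0],[0,0,0,0,0,0,0]]]'

```text
time_s: 23.58
ee_pos: [0.5488, -0.2248, 0.0362]
tcp_rot: [-0.208, 0.773, 0.507, 0.321]
ft_force: [0.7, -0.1, -2.0]
gripper_width: 0.0535
grip_force: 30.0
```

Emit:
play_rows --rows '[[[-0.0048,-0.001,0.001,0,0,0,0],[-0.003,0,0.003,0,0,0,0],[-0.002,0,0.002,0,0,0,0],[0,0,0,0,0,0,0]]]'

```text
time_s: 24.08
ee_pos: [0.5466, -0.2264, 0.0243]
tcp_rot: [-0.209, 0.773, 0.507, 0.321]
ft_force: [-0.5, -0.1, -1.9]
gripper_width: 0.0537
grip_force: 30.0
```

Emit:
play_rows --rows '[[[-0.0007,0,0.0007,0,0,0,0],[0,0,0,0,0,0,0]]]'

```text
time_s: 24.32
ee_pos: [0.5467, -0.2266, 0.0236]
tcp_rot: [-0.208, 0.773, 0.507, 0.321]
ft_force: [-0.3, -0.3, -1.7]
gripper_width: 0.0539
grip_force: 30.0
```

Emit:
play_rows --rows '[[[-0.0007,0,0.0007,0,0,0,0],[0,0,0,0,0,0,0]]]'

```text
time_s: 24.58
ee_pos: [0.5468, -0.2267, 0.0231]
tcp_rot: [-0.208, 0.773, 0.507, 0.321]
ft_force: [-1.7, -1.2, 1.8]
gripper_width: 0.0536
grip_force: 30.0
```

Touching (change of about 3.5 N). One more nudge, then release gently.

Emit:
play_rows --rows '[[[-0.0004,0,0.0004,0,0,0,0],[0,0,0,0,0,0,0]]]'

```text
time_s: 24.82
ee_pos: [0.5468, -0.2267, 0.023]
tcp_rot: [-0.209, 0.772, 0.507, 0.321]
ft_force: [-2.2, -2.4, 5.2]
gripper_width: 0.0535
grip_force: 30.0
```

Emit:
play_rows --rows '[[[0,0,0,0,0,0,0.7],[0,0,0,0,0,0,0.95],[0,0,0,0,0,0,0.95],[0,0,-0.01,0,0,0,0.95],[0,0,-0.03,0,0,0,0.95]]]'

```text
time_s: 25.45
ee_pos: [0.5348, -0.2514, 0.0504]
tcp_rot: [-0.21, 0.772, 0.507, 0.321]
ft_force: [0.1, -0.3, -0.9]
gripper_width: 0.0872
grip_force: 0.0
```

Emit:
play_rows --rows '[[[0,0,-0.05,0,0,0,0.95],[0,0,-0.05,0,0,0,0.95],[0,0,-0.04,0,0,0,0.95],[0,0,0,0,0,0,0.95]]]'

```text
time_s: 25.95
ee_pos: [0.4953, -0.3472, 0.1512]
tcp_rot: [-0.205, 0.774, 0.506, 0.321]
ft_force: [0.7, -0.0, -0.2]
gripper_width: 0.0872
grip_force: 0.0
```

Run:
```python
from h import *
report()
d=grab('scene','s4');P=cloud(d)
m=(np.hypot(P[...,0]-.542,P[...,1]+.2365)<.045)&(P[...,2]>.066)&(P[...,2]<.085); Q=P[m]
print(len(Q),np.percentile(Q[:,2],[5,95]),cv2.minAreaRect((Q[:,:2]*1e3).astype(np.float32)))
cv2.imwrite('pics/s4c.png',cv2.resize(d['img'][60:340,200:520,::-1],(686,600),interpolation=cv2.INTER_CUBIC))
```

```text
t 25.95 grasp [ 0.4899 -0.3592  0.1645] ybear -23.8 tilt -44.7 yz 0.007 q [ 1.24  0.77 -0.5   1.58 -0.4   1.21  0.6 ] F [ 0.7 -0.  -0.2] w 0.0872 gf 0.0
163 [0.0674014  0.07560261] ((542.9244995117188, -237.2071075439453), (55.11579513549805, 56.80359649658203), 19.564729690551758)
```

View pics/s4c.png

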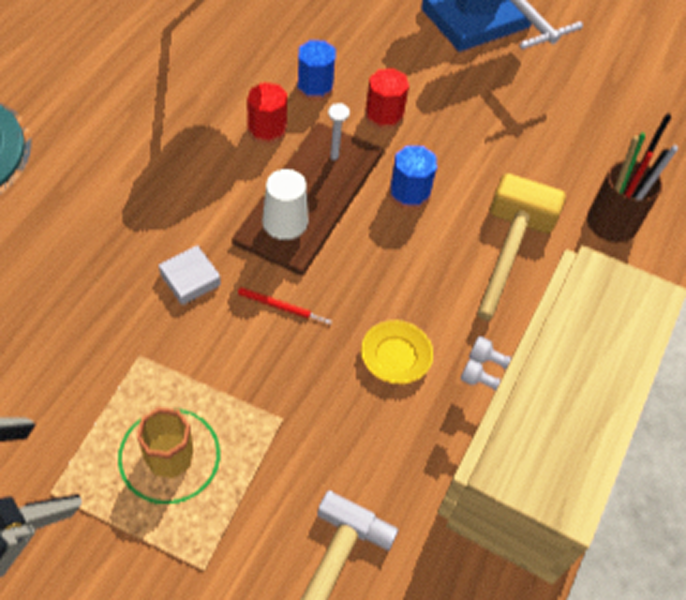

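The beaker stands mouth-up inside the ring at (167,445), centred at (0.543, -0.237). The jar at (286,205) and everything else are where they were, and the hand is clear.

```bash
python3 -c "
from plant import workorder; print(workorder.hand_in())"
```

```text
the job is handed in; nothing more can be done
None
```

The brass beaker is standing mouth-up inside the green ring, about 1 mm off its centre by my last measurement. The jar and everything else are undisturbed, and the job was handed in at about 26 s.

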